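Fit the knob to the air valve that is not locked off and hold it down

ROBOT

A 6-joint arm with a two-finger parallel gripper is mounted at the origin on the work surface. World frame = base frame: x ahead of the robot, y to its left, z up, the work surface at z = 0. Lengths are in mm, angles in rad, forces in N, time in s.
With the tool pointing down it reaches from about 250 to 775 mm from the base axis. Payload 4 kg.
Tool frame: the origin (TCP) lies at the very end of the fingers, on their centre line; the grasp point (between the pads) lies 19 mm behind it; z points along the fingers, y is the line along which they close (so a half turn about z gives the same grasp; the last joint's range is limited). The gripper opens to 85 mm and grips with 20 to 120 N. Pads are 22 mm wide; open, the fingers measure 114 mm over their backs; the gripper's body (76 mm by 85 mm) begins 54 mm behind the grasp point. The pads swing forward as they close: fully open they stand 13 mm farther back than shut.
Start: joints at [-1.291, 0.087, 1.371, -0, 1.684, -0.103], TCP at [205.434, -510.21, 231.341] pointing down, gripper open.
Joint ranges: [-3.1, 3.1], [-0.76, 2.03], [0.27, 2.55], [-1.08, 4.22], [0.17, 2.65], [-2.57, 2.57]. Speed limits (rad/s): [2.79, 2.79, 3.14, 3.14, 3.14, 3.14].

INTERFACE

Orientations are given as a 3x3 rotation matrix whose columns are the frame's x, y, z axes.
In Python, from bench import env, read_camera, camera_info gives the robot as it stands. The module is installed in compiled form; this text tells all that it offers.
- The arm moves only by the shell command python3 -m inch 'ROWS' [OPENING] [FORCE]. ROWS is JSON, a list of rows, each an object of numbers: "x", "y", "z": the shift along the tool's x, y, z in units of 30 mm (1.0 is 30 mm); "roll": the turn about the tool's z in units of 10 degrees (1.0 is 10 degrees). A call has 1 to 10 rows; each row shifts and turns the commanded pose from where the row before left it, along the tool's axes as they then stand; what a row does not reach is not made up. A row lasts 1/8 s, in which the tool goes at most 62.5 mm and 10.7 degrees, less where a joint would pass 70% of its speed; a pose out of reach is approached as far as the arm can. A call is refused whole if a number of a shift passes 1 or a number of a turn 1, either way. A call with a gripper value outside its range is refused whole. OPENING is the closure, from -1 (fully open) to 1 (shut), set as the call begins (- or left out, the last holds). The fingers move at their own pace and stop on an object; FORCE is the grip in N (left out, the last holds). Time passes only in rows, so rows that do not move let the fingers close. It gives the time, the measured TCP pose, the force, the opening and the grip force at its end, in the units of the state.
- env.read_state(): the state, without advancing time (a new reading comes with each control period).
- read_camera(name): name is "side" or "top" or "wrist"; returns the picture (384x512x3 uint8, red, green, blue); there is no depth.
- camera_info(name): a dict with "mtx" (3x3 intrinsics, pixels), "view" (4x4, takes a point from world to camera coordinates). Camera axes: x right, y up, looking along -z (the intrinsics and any distortion apply to the point x, -y, -z); pixel columns grow to the right and rows downward; lengths in mm; the calibration is good to about 2 mm. A picture is of the moment at which its call begins: read the wrist's pose just before it. camera_info takes no time and is no camera call; for the wrist camera it gives the pose at the moment of the call.
- env.finish_job(): hands the job in; it is judged then, once.
The state is a dict: "clock": time; "joint_pos": joint angles; "qvel": joint speeds; "joint_torque": joint torques, N m; "position": TCP position; "tcp_rot": TCP orientation; "wrist_force": force on the tool from outside, world axes, zero at the start; "torque": the same for the moment, N m; "width": finger opening in mm; "grasp_force": force on a finger pad.
Only numpy, scipy, OpenCV 4.12 (cv2) and the standard library are available. Lean on these libraries where they do the work, as an engineer would, in place of code of your own. Each camera call takes 0.05 s, during which the arm holds its last target. There are 200 camera calls.

TASK

One of the two D-shaft spindles on the air box is locked off: the padlock sits right behind it. Pick up the loose winged knob, turn it to match the D-shaft of the other spindle (the one with the round gauge behind it), push it fully home there, then press it down against the spring to the stop and keep it there: finish while still holding the knob pressed down. Do not press the locked-off spindle, and leave everything else on the bench where it is.

Things in the scene. Friction and masses are not known exactly. Their poses are not given: they have to be found in the camera images.
- knob: black winged knob, upright on the bench, about 60 g. Skirt 34 mm across, 22 mm tall; on it a wing to grip, z 22 to 42 mm, 12 mm thick in y, x -17 to +24 mm (pointing end with pale line: +x). Origin: centre of underside. The D-bore opens downward, 18 mm deep, 19.4 mm across, its flat 4.3 mm from the axis on the +x side: the wing's point goes over the spindle's tooth, within 5 degrees
- airbox: grey air box fixed to the bench, 160 (x) x 280 (y) x 60 mm tall, two brass outlets on its front (-x) face and two upright spindles on top. Origin at the centre of its underside; its yaw varies
- seat_a (a point): spindle A, left (+y) on the air box: centre of its flange's top (34 mm disc), the seat for the knob's underside; airbox x -30, y 75, z 76 mm when up. z: its axis. A steel D-shaft, 18 mm across, stands 17 mm above the seat (top 3 mm tapered); its one flat, 3.5 mm from the axis, faces +x, within 1 rad of the box's +x. A 6 mm wide flange tooth reaches 28 mm out on that side. Stiff to turn
- seat_b (a point): spindle B, right (-y) on the air box, at airbox x -30, y -75, z 76 mm; exactly like spindle A (flange, D-shaft, tooth; flat and tooth on +x), with its own yaw within 1 rad of the box's +x
- spindle_a (a joint): how far spindle A is pressed down, m: 0 up, 0.010 at its bottom stop; the spring pushes back with about 4 N at 0 and 11 N at 0.010
- spindle_b (a joint): how far spindle B is pressed down, m: 0 up, 0.010 at its bottom stop; the spring pushes back with about 4 N at 0 and 11 N at 0.010
- padlock: brass padlock with steel shackle lying on a small hasp on top of the air box, 21 mm tall, 70 mm behind (box +x) spindle A or spindle B; that spindle is locked off. Origin at the centre of its underside, on the box's top, at airbox x 40, y +75 or -75 mm
- gauge: round pressure gauge with a steel rim and white face, 46 mm across, 20 mm tall, on top of the air box 70 mm behind the spindle that is in use. Origin at the centre of its underside
- wrench: bystander: open-ended steel wrench, 180 mm long, lying flat; origin at the middle of its underside
- collet: bystander: small steel collet, 28 mm across, 46 mm tall, standing; origin at the centre of its underside
- round_knob: bystander: plain low round black knob, 26 mm across, 16 mm tall, no wing; NOT the knob to fit; origin at the centre of its underside
- scanner: bystander: black hand-held scanner, 190 x 70 x 45 mm, lying flat, long along its x; origin under its middle
- carton: bystander: small cardboard carton, 90 x 70 x 60 mm; origin at the centre of its underside
- jar: bystander: closed jar with a white cap, 56 mm across, 75 mm tall; origin at the centre of its underside
- hexnut: bystander: large dark hexagon nut, 36 mm across flats, 18 mm tall; origin at the centre of its underside
Not all that is in view belongs to the job. Leave any orange look-alike of the knob alone.

How it is judged (in metres and radians):
On the way, in this order (a step that is already met when the one before it is completed fails the run):
1. the knob is picked up off the bench (height (world z) of knob above 0.02 m), for 0.1 s.
2. the knob is fully home on the D-shaft of the spindle that is not locked off (((y of padlock in the frame of airbox below 0 m and horizontal distance between knob and seat_a below 0.003 m and z of knob in the frame of seat_a between -0.004 and 0.003 m and angle between the z axis of knob and the z axis of seat_a, either way round below 0.12 rad and angle between the x axis of knob and the x axis of seat_a, either way round below 0.25 rad) or (y of padlock in the frame of airbox above 0 m and horizontal distance between knob and seat_b below 0.003 m and z of knob in the frame of seat_b between -0.004 and 0.003 m and angle between the z axis of knob and the z axis of seat_b, either way round below 0.12 rad and angle between the x axis of knob and the x axis of seat_b, either way round below 0.25 rad))), for 0.1 s.
At the end, for the whole second after the job is handed in: The knob is fully home on the spindle without the padlock (within 3 mm of its seat and axis, tilt under 0.12 rad, wing over the flat within 0.25 rad), that spindle is pressed down more than 7 of its 10 mm, and the gripper still bears on the knob with over 2 N (((y of padlock in the frame of airbox below 0 m and horizontal distance between knob and seat_a below 0.003 m and z of knob in the frame of seat_a between -0.004 and 0.003 m and angle between the z axis of knob and the z axis of seat_a, either way round below 0.12 rad and angle between the x axis of knob and the x axis of seat_a, either way round below 0.25 rad and value of joint spindle_a above 0.007 m and contact force between knob and the fingers above 2 N) or (y of padlock in the frame of airbox above 0 m and horizontal distance between knob and seat_b below 0.003 m and z of knob in the frame of seat_b between -0.004 and 0.003 m and angle between the z axis of knob and the z axis of seat_b, either way round below 0.12 rad and angle between the x axis of knob and the x axis of seat_b, either way round below 0.25 rad and value of joint spindle_b above 0.007 m and contact force between knob and the fingers above 2 N))); the arm keeps its last pose, push and grip.
It fails at once if the locked-off spindle is pressed down by more than 3 mm ((y of padlock in the frame of airbox above 0 m and value of joint spindle_a above 0.003 m) or (y of padlock in the frame of airbox below 0 m and value of joint spindle_b above 0.003 m)).
It fails at once if a bystander is shifted by more than 30 mm (distance of any of wrench, collet, round_knob, scanner, carton, jar, hexnut from where it was at the start of the episode above 0.03 m).
It also fails if it takes over 35 s, if anything falls off the work surface, if the arm or the gripper's body presses on something with over 40 N, if the wrist force passes 120 N, or if a joint passes its speed limit or range.

## Working session

There is one attempt and no reset: what is moved stays moved. The work goes in short steps, Python scripts to look and compute and a shell command to move; the robot and the scene stay as the last step left them, time stands still between calls to the robot, and variables do not carry over. Pictures are saved under pics/ and viewed, at most 10 in all, crops included, and the job is handed in when it is done.

```bash
mkdir -p pics; cat > h.py <<'E'
import numpy as np, cv2
from bench import env, read_camera, camera_info
def ray(info,uv):
    K=np.array(info["mtx"]);V=np.array(info["view"])
    p=np.linalg.solve(K,[uv[0],uv[1],1.]); d=V[:3,:3].T@(p*[1,-1,-1]); o=-V[:3,:3].T@V[:3,3]
    return o,d/np.linalg.norm(d)
def onz(info,uv,z):
    o,d=ray(info,uv); return o+d*(z-o[2])/d[2]
def proj(info,P):
    K=np.array(info["mtx"]);V=np.array(info["view"])
    c=V[:3,:3]@np.array(P,float)+V[:3,3]; q=K@(c*[1,-1,-1]); return q[:2]/q[2]
def tri(rs):
    A=0;b=0
    for o,d in rs:
        M=np.eye(3)-np.outer(d,d);A=A+M;b=b+M@o
    return np.linalg.solve(A,b)
E
python3 - <<'E'
from h import *
print({k:(np.round(v,3).tolist() if not isinstance(v,dict) else v) for k,v in env.read_state().items()})
for n in("top","side","wrist"):
    i=camera_info(n); im=read_camera(n); cv2.imwrite(f"pics/{n}0.png",cv2.resize(im[:,:,::-1],(800,600),interpolation=cv2.INTER_CUBIC)); np.save(f"{n}0.npy",im)
    print(n,{k:np.round(v,3).tolist() for k,v in i.items()})
E
```

```text
{'clock': 0.0, 'joint_pos': [-1.291, 0.088, 1.372, -0.0, 1.684, -0.103], 'qvel': [-0.002, 0.001, -0.0, -0.001, -0.001, -0.0], 'joint_torque': [-0.002, -35.186, -31.328, -0.0, 0.011, 0.0], 'position': [205.284, -509.708, 230.111], 'tcp_rot': [[0.928, 0.374, -0.001], [0.374, -0.928, 0.002], [0.0, -0.002, -1.0]], 'wrist_force': [0.538, -0.091, 0.223], 'torque': [-0.008, -0.008, -0.01], 'grasp_force': 0.0, 'width': 85.654}
top {'mtx': [[423.816, 0.0, 254.408], [0.0, 423.816, 192.272], [0.0, 0.0, 1.0]], 'view': [[-0.051, -0.999, -0.008, -102.225], [0.973, -0.052, 0.227, -560.27], [-0.227, 0.004, 0.974, -1038.464], [0.0, 0.0, 0.0, 1.0]]}
side {'mtx': [[384.038, 0.0, 258.78], [0.0, 384.038, 196.732], [0.0, 0.0, 1.0]], 'view': [[-0.724, -0.689, 0.013, 303.458], [0.408, -0.413, 0.815, -323.132], [-0.556, 0.595, 0.58, -571.677], [0.0, 0.0, 0.0, 1.0]]}
wrist {'mtx': [[271.429, 0.0, 254.318], [0.0, 271.429, 187.886], [0.0, 0.0, 1.0]], 'view': [[0.374, -0.927, -0.003, -549.014], [0.893, 0.361, -0.269, 34.803], [0.25, 0.097, 0.963, -377.939], [0.0, 0.0, 0.0, 1.0]]}
```

View pics/top0.png

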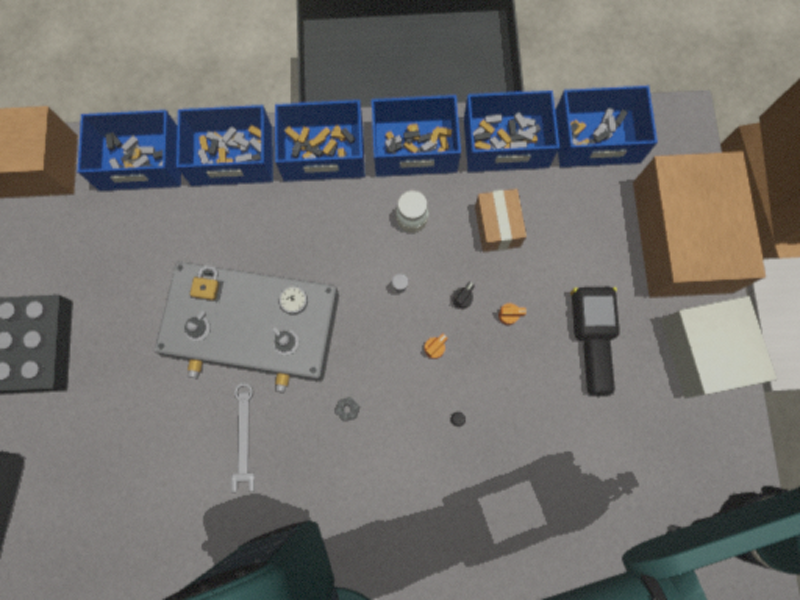

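View pics/side0.png

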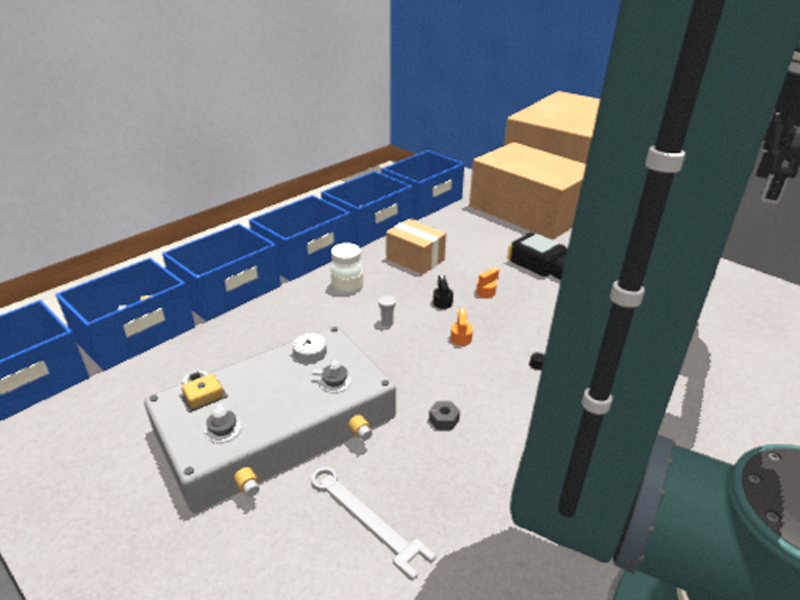

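Top picture (800 px scale): black winged knob near (463,295), padlock behind the left (+y) spindle at (197,326), gauge behind the right one at (285,340). So A is locked off and B is the target. The side view agrees (knob at 443,293; B at 334,374).

```bash
python3 - <<'E'
from h import *
t=camera_info("top");s=camera_info("side");w=camera_info("wrist");k=.64
print("cal knob",tri([ray(t,(463*k,297*k)),ray(s,(443*k,297*k))]).round(1))
print("B",tri([ray(t,(286*k,340*k)),ray(s,(335*k,372*k))]).round(1))
for n,uv in dict(knob=(463,297),pt=(470,284)).items(): print(n,onz(t,np.array(uv)*k,30).round(1))
for n,uv in dict(A=(197,325),B=(286,341),lock=(205,289),gauge=(293,299)).items(): print(n,onz(t,np.array(uv)*k,80).round(1))
st=env.read_state();R=np.array(st["tcp_rot"]);V=w["view"];V=np.array(V)
print("cam in tool",R.T@(-V[:3,:3].T@V[:3,3]-st["position"]), "axes",(R.T@V[:3,:3].T).round(3).tolist())
E
```

```text
cal knob [ 565.2 -247.    11. ]
B [494.6  52.8  74.1]
knob [ 562.1 -244.2   30. ]
pt [ 584.5 -257.9   30. ]
A [526.7 197.1  80. ]
B [492.7  52.4  80. ]
lock [586.7 185.   80. ]
gauge [562.  40.  80.]
cam in tool [  68.47020398    0.41139896 -141.25395014] axes [[0.001, 0.963, 0.269], [1.0, -0.001, 0.001], [0.001, 0.269, -0.963]]
```

```bash
python3 -m inch '[{"x":1,"y":-0.2},{"x":1,"y":-0.2},{"x":1,"y":-0.2},{"x":1,"y":-0.2},{"x":1,"y":-0.2},{"x":1,"y":-0.2},{"x":1,"y":-0.2},{"x":1,"y":-0.2},{"x":1,"y":-0.2},{"x":1,"y":-0.2}]' -1
python3 -m inch '[{"x":1,"y":-0.2},{"x":1,"y":-0.2},{"x":1,"y":-0.2},{"x":0.7,"y":-0.2},{"roll":1},{"roll":1},{"roll":1},{"roll":1},{"roll":1},{"roll":0.3}]'
python3 - <<'E'
from h import *
import json
st=env.read_state();i=camera_info("wrist");im=read_camera("wrist")
np.savez("w1.npz",im=im,mtx=i["mtx"],view=i["view"])
cv2.imwrite("pics/w1.png",cv2.resize(im[:,:,::-1],(800,600),interpolation=cv2.INTER_CUBIC))
print(st["clock"],st["position"],st["tcp_rot"]); print(proj(i,[563,-245,10])/.64)
E
```

```text
0.15 [ 205.32424981 -509.82523101  230.3657585 ] [[ 9.27632573e-01  3.73493764e-01 -4.67846453e-04]
 [ 3.73494000e-01 -9.27631019e-01  1.70984135e-03]
 [ 2.04626199e-04 -1.76084237e-03 -9.99998429e-01]]
[ 209.58624148 -459.62436654]schema error: expected keys x, y, z, roll
schema error: expected keys x, y, z, roll
```

View pics/w1.png

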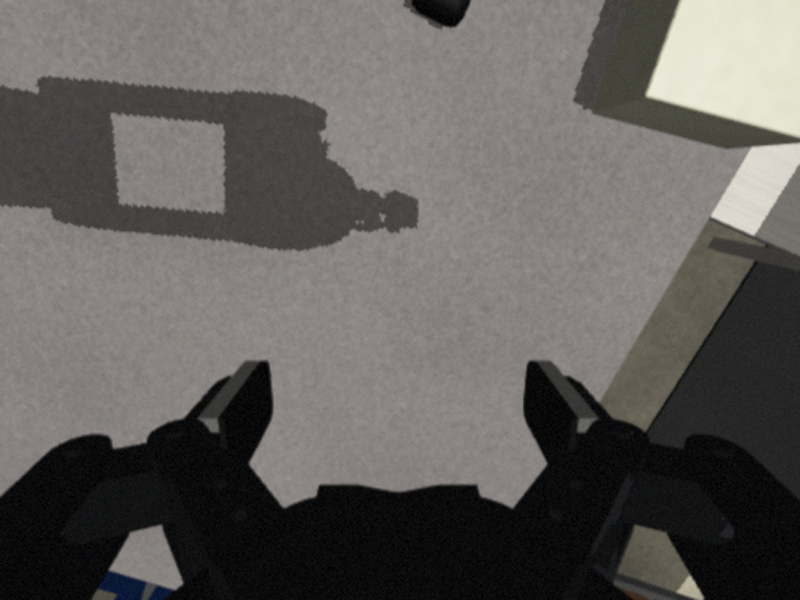

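Only shadow and bench in this picture: the moves were refused because every key is needed in each row. Resending.

```bash
python3 -m inch '[{"x":1,"y":-0.2,"z":0,"roll":0},{"x":1,"y":-0.2,"z":0,"roll":0},{"x":1,"y":-0.2,"z":0,"roll":0},{"x":1,"y":-0.2,"z":0,"roll":0},{"x":1,"y":-0.2,"z":0,"roll":0},{"x":1,"y":-0.2,"z":0,"roll":0},{"x":1,"y":-0.2,"z":0,"roll":0},{"x":1,"y":-0.2,"z":0,"roll":0},{"x":1,"y":-0.2,"z":0,"roll":0},{"x":1,"y":-0.2,"z":0,"roll":0}]' -1
python3 -m inch '[{"x":1,"y":-0.2,"z":0,"roll":0},{"x":1,"y":-0.2,"z":0,"roll":0},{"x":1,"y":-0.2,"z":0,"roll":0},{"x":0.7,"y":-0.2,"z":0,"roll":0},{"x":0,"y":0,"z":0,"roll":1},{"x":0,"y":0,"z":0,"roll":1},{"x":0,"y":0,"z":0,"roll":1},{"x":0,"y":0,"z":0,"roll":1},{"x":0,"y":0,"z":0,"roll":1},{"x":0,"y":0,"z":0,"roll":0.3}]'
cat > look.py <<'E'
from h import *
import sys
n=sys.argv[1]
st=env.read_state();i=camera_info("wrist");im=read_camera("wrist")
np.savez(n+".npz",im=im,mtx=i["mtx"],view=i["view"])
cv2.imwrite(f"pics/{n}.png",cv2.resize(im[:,:,::-1],(800,600),interpolation=cv2.INTER_CUBIC))
R=np.array(st["tcp_rot"])
print(st["clock"],np.round(st["position"],1),"yaw",np.degrees(np.arctan2(R[1,0],R[0,0])).round(1),"tz",R[:,2].round(4))
E
python3 look.py w2
```

```text
clock: 1.45
position: [462.0, -341.8, 231.0]
tcp_rot: [[0.928, 0.374, -0.0], [0.374, -0.928, 0.0], [-0.0, -0.0, -1.0]]
wrist_force: [-0.0, -0.7, 0.5]
width: 85.6
grasp_force: 0.0
clock: 2.7
position: [555.1, -278.9, 231.2]
tcp_rot: [[0.855, -0.518, -0.001], [-0.518, -0.855, -0.0], [-0.0, 0.0, -1.0]]
wrist_force: [-0.4, 0.6, 0.8]
width: 85.3
grasp_force: 0.0
2.7 [ 555.1 -278.9  231.2] yaw -31.2 tz [-5.e-04 -1.e-04 -1.e+00]
```

View pics/w2.png

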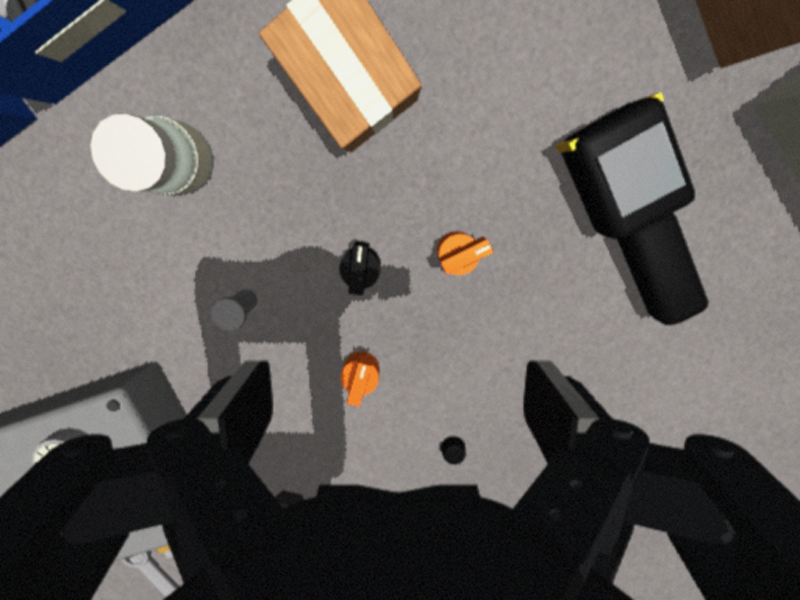

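The picture shows the black knob at (360,267), its pale line at about (360,253) pointing up in the image; orange look-alikes are at (460,253) and (360,378), the collet at (235,310).

```bash
cat > kn.py <<'E'
from h import *
import sys
def load(n):
    d=np.load(n+".npz"); return d["im"],dict(mtx=d["mtx"],view=d["view"])
def line(n,box,thr=110):
    "brightest strip (pale line) inside box of native pixels -> centroid and axis ends"
    im,i=load(n); u0,v0,u1,v1=box; g=im[v0:v1,u0:u1].min(2)
    m=(g>thr).astype(np.uint8); k,l,s,c=cv2.connectedComponentsWithStats(m)
    return i,[(c[j]+[u0,v0],s[j].tolist()) for j in range(1,k)],l,m
E
python3 - <<'E'
from kn import *
im,i=load("w2")
u0,v0,u1,v1=210,145,252,195
print(onz(i,(360*.64,255*.64),42).round(1), onz(i,(360*.64,275*.64),10).round(1))
g=im[v0:v1,u0:u1].max(2); m=(g<45).astype(np.uint8); k,l,s,c=cv2.connectedComponentsWithStats(m); print(s,c+[u0,v0])
for r in range(0,50,2): print(g[r,::2])
E
```

```text
[ 576.9 -257.2   42. ] [ 558.4 -242.1   10. ]
[[   0    0   42   50 1531]
 [   7   10   26   34  569]] [[230.72893534 168.51273677]
 [229.88400703 172.15641476]]
[147 146 138 148 148 145 145 150 147 147 146 145 146 144 146 147 148 148
 145 143 147]
[145 145 139 149 146 147 148 151 148 145 148 145 150 145 151 144 147 145
 145 145 151]
[150 141 148 146 153 149 150 144 144 146 153 148 153 152 147 143 149 144
 144 146 152]
[153 149 145 150 148 145 150 149 146 151 155 152 148 152 150 146 147 149
 149 150 146]
[154 156 150 155 147 150 149 143 110 107 138 138 145 149 150 147 140 146
 149 152 142]
[147 152 153 148 147 148 141  85  61  17  23  32  69 116 149 145 145 157
 151 146 145]
[148 142 151 148 150 150 133  77  36  41 111  29  17  85 146 146 153 153
 153 144 149]
[151 156 151 144 150 139 105  43  34  63 226  68  37  25  78 140 154 151
 148 155 151]
[ 92 124 148 150 141  83  35  12  34  95 225  57  36  27  19  73 147 150
 153 151 147]
[ 79  82 115 138 105  51  32  23  33 108 223  46  35  35  36  22 118 153
 151 149 144]
[ 80  81  79  84  65  34  33  16  31 134 222  43  25  34  37  33  56
[... 338 characters left out ...]
 16 11 17 16 19 22 21 14 21 14 19 39 78 78 78 81]
[79 79 81 76 46 17 13 17 18 19 21 17 14 16 18 20 56 74 77 79 74]
[79 77 81 78 73 30 15 15 15 18 26 17 13 16 18 32 81 77 77 74 74]
[79 79 81 83 83 71 18 16 17 18 18 19 17 18 29 66 83 79 73 75 80]
[77 80 76 78 82 83 67 17 20 22 17 11 15 39 64 78 77 73 80 79 81]
[77 79 77 80 75 78 66 18 11 15 21 27 70 75 73 77 86 78 79 72 79]
[77 80 80 83 76 79 72 26 27 14 16 39 81 82 78 91 86 78 75 76 78]
[ 78  84  81  78  78  79  80  79  67  66  67  75  78  77 121 139  90  81
  76  79  83]
[ 79  80  82  82  75  79  82  82  82  85  83  79 110  96 130 151 119 100
  88 125 144]
[ 82  75  75  81  78  80  79 103 134 142 141 132 151 142 145 147 142 143
 142 150 142]
```

```bash
python3 -m inch '[{"x":-0.1,"y":-0.5,"z":0.8,"roll":0},{"x":-0.1,"y":-0.5,"z":0.9,"roll":0},{"x":0,"y":-0.07,"z":0.9,"roll":0},{"x":0,"y":0,"z":0.7,"roll":0},{"x":0,"y":0,"z":0,"roll":0}]' -1
python3 look.py w3
python3 - <<'E'
from kn import *
im,i=load("w3")
g=im.max(2); pu=proj(i,[562,-246,20]).astype(int); print(pu)
u0,v0,u1,v1=pu[0]-50,pu[1]-55,pu[0]+50,pu[1]+55
c=im[v0:v1,u0:u1,::-1]; cv2.imwrite("pics/k3.png",cv2.resize(c,None,fx=5,fy=5,interpolation=cv2.INTER_NEAREST)); print(u0,v0)
w=(im[v0:v1,u0:u1].min(2)>150).astype(np.uint8)
k,l,s,cc=cv2.connectedComponentsWithStats(w)
for j in range(1,k):
    if s[j,4]>15: print(s[j],cc[j]+[u0,v0])
E
```

```text
clock: 3.38
position: [565.3, -247.5, 129.7]
tcp_rot: [[0.857, -0.516, -0.005], [-0.516, -0.857, 0.002], [-0.005, 0.0, -1.0]]
wrist_force: [-0.8, -0.2, 1.2]
width: 85.5
grasp_force: 0.0
3.375 [ 565.3 -247.5  129.7] yaw -31.0 tz [-0.0048  0.0024 -1.    ]
[254 189]
204 134
[51 34  4 13 38] [256.5 174. ]
```

View pics/k3.png

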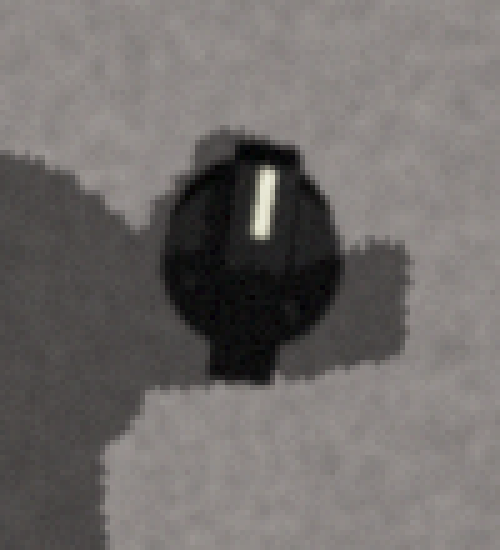

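The crop shows the knob with its pale line from (266,168) to (261,238) and the wing's back edge centre at (243,382) in crop pixels (5x, offset 204,134): the wing leans a few degrees right of the tool x axis.

```bash
cat >> kn.py <<'E'
def pale(n,box,thr=120):
    "centroid and direction of the pale line, in pixels, intensity-weighted"
    im,i=load(n); u0,v0,u1,v1=box; g=im[v0:v1,u0:u1].min(2).astype(float)
    m=(g>thr).astype(np.uint8); k,l,s,c=cv2.connectedComponentsWithStats(m)
    j=1+np.argmax(s[1:,4]); l=cv2.dilate((l==j).astype(np.uint8),np.ones((3,3)))
    w=np.where(l>0,np.clip(g-45,0,None),0); V,U=np.mgrid[v0:v1,u0:u1]
    c=np.array([(w*U).sum(),(w*V).sum()])/w.sum()
    C=np.cov(np.stack([U.ravel(),V.ravel()]),aweights=w.ravel()); d=np.linalg.eigh(C)[1][:,1]; d*=-np.sign(d[1])
    return i,c,d
E
python3 - <<'E'
from kn import *
i3,c3,d3=pale("w3",(245,160,270,185)); i2,c2,d2=pale("w2",(222,150,240,170))
print(c3,d3,c2,d2, "tri",tri([ray(i3,c3),ray(i2,c2)]).round(1))
t=camera_info("top"); im=np.load("top0.npy"); 
yaw=lambda v:np.degrees(np.arctan2(v[1],v[0])).round(1)
for i,c,d in((i3,c3,d3),(i2,c2,d2)):
    v=onz(i,c+6*d,42)-onz(i,c-6*d,42); print("line yaw",yaw(v))
p=lambda u,v:onz(i3,(204+(u)/5-.4,134+v/5-.4),42)
F,B=p(268,166),p(243,382); print(F.round(1),B.round(1),yaw(F-B),np.linalg.norm(F-B).round(1))
L=p(235,170)-p(209,375);R=p(300,170)-p(275,375);print(yaw(L),yaw(R))
x=(F-B)/np.linalg.norm(F-B); print("origin",(B+17*x).round(1),(F-24*x).round(1))
# skirt circle at z=22
q=lambda u,v:onz(i3,(204+(u)/5-.4,134+v/5-.4),22)
print(q(164,258),q(342,258))
st=env.read_state();Rt=np.array(st["tcp_rot"]);print("origin in tool",Rt.T@((B+17*x)-st["position"]))
E
```

```text
[264.87391987 163.93506153] [-0.76445474 -0.6446774 ] [231.23757829 152.73235908] [-0.99767024 -0.06822097] tri [ 590.5 -271.2   84.5]
line yaw 18.7
line yaw 54.9
[ 583.7 -261.2   42. ] [ 552.1 -237.1   42. ] -37.3 39.7
-38.3 -37.3
origin [ 565.6 -247.4   42. ] [ 564.6 -246.6   42. ]
[ 574.96973846 -233.18670214   22.        ] [ 557.5652403  -262.18763257   22.        ]
origin in tool [-0.63909127 -0.20184492 89.60389368]
```

```bash
python3 - <<'E'
from kn import *
yaw=lambda v:np.degrees(np.arctan2(v[1],v[0])).round(1)
i3,c3,d3=pale("w3",(252,166,262,184)); i2,c2,d2=pale("w2",(226,156,235,170))
P=tri([ray(i3,c3),ray(i2,c2)]); print(c3,c2,P.round(1),(proj(i3,P)-c3).round(2),(proj(i2,P)-c2).round(2))
for i,c,d in((i3,c3,d3),(i2,c2,d2)):
    v=onz(i,c+6*d,42)-onz(i,c-6*d,42); print("line yaw",yaw(v),onz(i,c,42).round(1))
E
```

```text
[256.36960346 174.13438896] [229.65697091 162.34679037] [ 578.4 -257.1   41.7] [-0.08  0.16] [ 0.06 -0.12]
line yaw -38.0 [ 578.5 -257.3   42. ]
line yaw -38.2 [ 578.3 -257.    42. ]
```

Two views put the knob's top line at z 41.7 (text: 42), yaw −38°, origin about (565,−247). Descending with the fingers half open.

```bash
python3 -m inch '[{"x":0,"y":0,"z":0.7,"roll":0.7},{"x":0,"y":0,"z":0.9,"roll":0},{"x":0,"y":0,"z":0.7,"roll":0},{"x":0,"y":0,"z":0,"roll":0},{"x":0,"y":0,"z":0,"roll":0}]' 0 60
python3 look.py w4
python3 - <<'E'
from kn import *
i,c,d=load("w4")[1],None,None
print(proj(i,[578.4,-257.1,42]).round(1),proj(i,[565,-247,42]).round(1))
E
```

```text
clock: 4.05
position: [567.8, -248.9, 65.4]
tcp_rot: [[0.787, -0.617, 0.003], [-0.617, -0.787, -0.002], [0.003, -0.0, -1.0]]
wrist_force: [0.5, -0.5, 1.0]
width: 42.8
grasp_force: 0.0
4.05 [ 567.8 -248.9   65.4] yaw -38.1 tz [ 0.0029 -0.0017 -1.    ]
[254.4 201.7] [254.8 226. ]
```

View pics/w4.png

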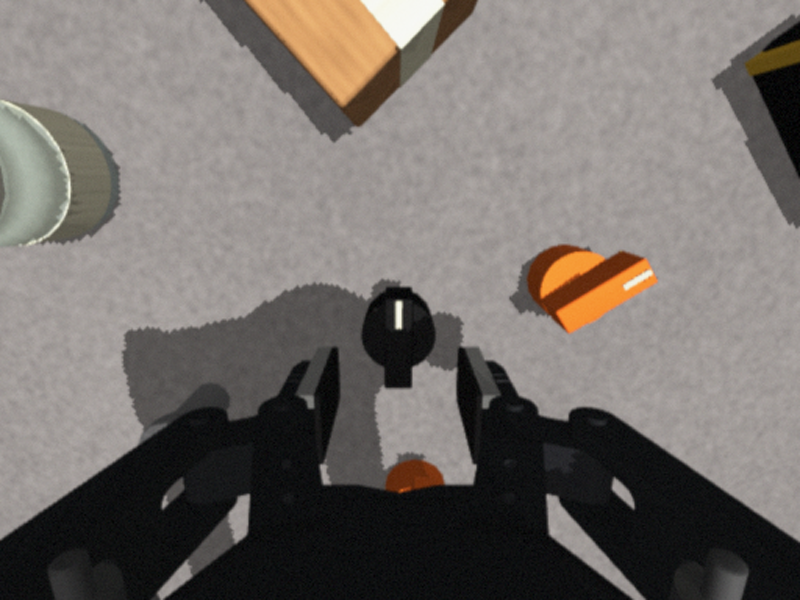

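The knob sits centred between the open fingers with its pale line vertical at (398,314); this matches the prediction. Go down and grip.

```bash
python3 -m inch '[{"x":-0.11,"y":0,"z":0.6,"roll":0},{"x":0,"y":0,"z":0.5,"roll":0},{"x":0,"y":0,"z":0.2,"roll":0},{"x":0,"y":0,"z":0,"roll":0}]' 0 60
python3 -m inch '[{"x":0,"y":0,"z":0,"roll":0},{"x":0,"y":0,"z":0,"roll":0},{"x":0,"y":0,"z":0,"roll":0},{"x":0,"y":0,"z":0,"roll":0}]' 1 60
```

```text
clock: 4.6
position: [563.5, -245.8, 23.0]
tcp_rot: [[0.787, -0.617, -0.002], [-0.617, -0.787, 0.001], [-0.002, 0.0, -1.0]]
wrist_force: [-0.3, -0.3, 1.1]
width: 42.6
grasp_force: 0.0
clock: 5.1
position: [564.7, -246.5, 25.2]
tcp_rot: [[0.787, -0.617, 0.002], [-0.617, -0.787, -0.001], [0.002, -0.0, -1.0]]
wrist_force: [-0.1, 0.4, 2.8]
width: 10.1
grasp_force: 62.2
```

```bash
python3 -m inch '[{"x":0,"y":0,"z":-1,"roll":0},{"x":0,"y":0,"z":-1,"roll":0},{"x":0,"y":0,"z":-1,"roll":0},{"x":-0.4,"y":-0.2,"z":-1,"roll":0},{"x":-0.9,"y":-0.5,"z":-1,"roll":0},{"x":-1,"y":-0.6,"z":-0.8,"roll":0},{"x":-1,"y":-0.6,"z":0,"roll":0},{"x":-1,"y":-0.6,"z":0,"roll":0},{"x":-1,"y":-0.6,"z":0,"roll":0},{"x":-1,"y":-0.6,"z":0,"roll":0}]' 1 60
python3 -m inch '[{"x":-1,"y":-0.6,"z":0,"roll":0},{"x":-1,"y":-0.6,"z":0,"roll":0},{"x":0,"y":-0.8,"z":0,"roll":-1},{"x":0,"y":0,"z":0,"roll":-1},{"x":0,"y":0,"z":0,"roll":-1},{"x":0,"y":0,"z":0,"roll":-1},{"x":0,"y":0,"z":0,"roll":-1},{"x":0,"y":0,"z":0,"roll":-1},{"x":0,"y":0,"z":0,"roll":-1},{"x":0,"y":0,"z":0,"roll":-0.8}]'
python3 look.py w5; python3 -c "
from h import *
print(env.read_state()['joint_pos'],proj(camera_info('wrist'),[494,52.6,76]))"
```

```text
clock: 6.35
position: [482.9, -41.1, 197.9]
tcp_rot: [[0.787, -0.617, -0.001], [-0.617, -0.787, 0.0], [-0.001, 0.0, -1.0]]
wrist_force: [0.2, 0.7, -0.6]
width: 10.6
grasp_force: 61.8
clock: 7.6
position: [473.1, 42.1, 197.8]
tcp_rot: [[0.764, 0.646, -0.001], [0.646, -0.764, -0.0], [-0.001, -0.001, -1.0]]
wrist_force: [0.3, 0.3, -0.7]
width: 10.4
grasp_force: 61.8
7.6 [473.1  42.1 197.8] yaw 40.2 tz [-0.0011 -0.     -1.    ]
[-3.07956015e-02 -7.10858228e-02  1.59646664e+00 -6.40811029e-05
  1.61730794e+00  8.35645296e-01] [259.7752452  160.48905897]
```

View pics/w5.png

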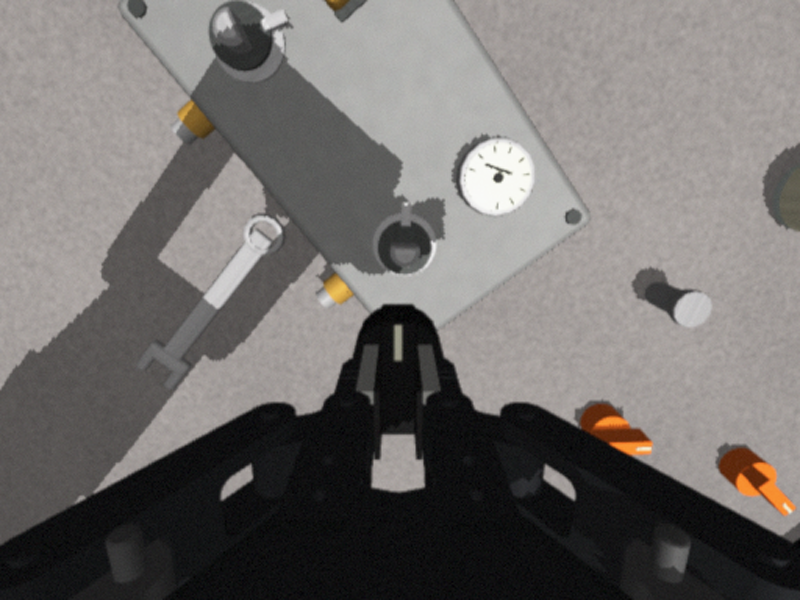

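The knob stays held upright between the fingers (pale line at (398,342), vertical). Spindle B's shaft is at (404,247) with its tooth pointing up to (406,207), so it is nearly in line with the tool x axis; the gauge is behind it at (497,176). I'll take a second, closer view to triangulate.

```bash
python3 -m inch '[{"x":-0.5,"y":0.15,"z":0.7,"roll":0},{"x":-0.1,"y":0,"z":0.8,"roll":0},{"x":0,"y":0,"z":0,"roll":0},{"x":0,"y":0,"z":0,"roll":0}]' 1 60
python3 look.py w6; python3 - <<'E'
from kn import *
out=[]
for n,s in(("w5",45),("w6",45)):
    im,i=load(n);p=proj(i,[494,52.6,80]).astype(int);u,v=p;print(n,u-40,v-50)
    c=im[v-50:v+35,u-40:u+40,::-1]; c=cv2.convertScaleAbs(c,alpha=1.6); out.append(cv2.resize(c,None,fx=5,fy=5,interpolation=cv2.INTER_CUBIC))
cv2.imwrite("pics/B.png",np.hstack(out))
E
```

```text
clock: 8.15
position: [463.1, 27.1, 154.1]
tcp_rot: [[0.767, 0.641, 0.001], [0.641, -0.767, -0.0], [0.001, 0.001, -1.0]]
wrist_force: [0.2, 0.4, 0.0]
width: 10.4
grasp_force: 61.8
8.15 [463.1  27.1 154.1] yaw 39.9 tz [ 0.001 -0.    -1.   ]
w5 219 111
w6 214 99
```

View pics/B.png

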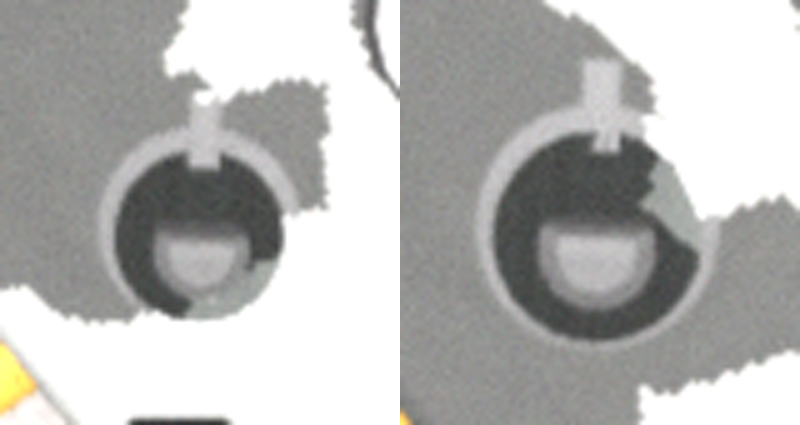

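Both crops show B's dark flange disc (w6 crop: about (198,236), radius about 104 px), the tooth tip at about (202,60) and the shaft's flat as a level edge at row 222. The D-shaft therefore already points along tool x to within a couple of degrees.

```bash
cat > seat.py <<'E'
from kn import *
from scipy.optimize import least_squares
yaw=lambda v:np.degrees(np.arctan2(v[1],v[0])).round(2)
def disc(n,u0,v0,z=76):
    im,i=load(n); g=cv2.GaussianBlur(im[v0:v0+85,u0:u0+80].max(2),(3,3),0)
    m=(g<55).astype(np.uint8); k,l,s,c=cv2.connectedComponentsWithStats(m)
    j=l[42,24] if l[42,24] else 1+np.argmax(s[1:,4])
    ct=max(cv2.findContours((l==j).astype(np.uint8),cv2.RETR_EXTERNAL,cv2.CHAIN_APPROX_NONE)[0],key=len)[:,0]
    P=np.array([onz(i,p+[u0,v0],z)[:2] for p in ct])
    f=lambda q:np.hypot(*(P-q[:2]).T)-q[2]
    r=least_squares(f,[*np.median(P,0),17],loss="soft_l1",f_scale=.4); return i,r.x,s[j]
E
python3 - <<'E'
from seat import *
cs=[]
for n,u0,v0,tip in(("w5",219,111,(203,97)),("w6",214,99,(202,60))):
    i,q,s=disc(n,u0,v0); t=onz(i,np.array(tip)/5-.4+[u0,v0],76)[:2]
    print(n,q.round(2),s,"tooth",t.round(1),yaw(t-q[:2]),np.linalg.norm(t-q[:2]).round(1)); cs.append((i,q))
P=tri([ray(i,proj(i,[*q[:2],76])) for i,q in cs]);print("tri",P.round(1))
i=cs[1][0]
a,b=[onz(i,np.array(p)/5-.4+[214,99],93) for p in((150,233),(245,233))];print("flat yaw",yaw(np.array([[0,-1],[1,0]])@(a-b)[:2])-180)
a,b=[onz(i,np.array(p)/5-.4+[214,99],88)[:2] for p in((138,240),(255,240))];print("shaft mid",(a+b)/2,np.linalg.norm(a-b))
# held knob
box=(248,200,262,236)
for n in("w5","w6"):
    i,c,d=pale(n,box,90); print(n,c.round(1),d.round(3))
st=env.read_state();R=np.array(st["tcp_rot"]);p=np.array(st["position"]);i=camera_info("wrist")
X=onz(i,c,p[2]+16.5);print(p,"line in tool",(R.T@(X-p)).round(2),"dir",yaw(onz(i,c+6*d,p[2]+16.5)-onz(i,c-6*d,p[2]+16.5)),"tool",yaw(R[:,0]))
print("seat in tool",(R.T@(np.array([*cs[1][1][:2],76])-p)).round(2))
E
```

```text
w5 [494.06  55.29  13.78] [ 24  32  31  30 398] tooth [515.9  72. ] 37.42 27.5
w6 [493.07  55.48  13.43] [ 20  28  38  39 624] tooth [516.5  71.7] 34.78 28.5
tri [493.2  55.1  72.9]
flat yaw -320.06
shaft mid [495.66830337  55.39464846] 17.800421561482942
w5 [254.3 218.9] [ 0.002 -1.   ]
w6 [254.3 218.9] [ 0.001 -1.   ]
[463.37782551  27.08480701 154.51144205] line in tool [ 17.71   0.35 -16.47] dir 39.89 tool 39.91
seat in tool [40.88 -2.84 78.57]
```

```bash
python3 - <<'E'
from seat import *
st=env.read_state();R=np.array(st["tcp_rot"]);p=np.array(st["position"])
cs=[]
for n,u0,v0,tip in(("w5",219,111,(203,97)),("w6",214,99,(202,60))):
  for th in(60,75):
    im,i=load(n); g=im[v0:v0+85,u0:u0+80].max(2)
    k,l,s,c=cv2.connectedComponentsWithStats((g<th).astype(np.uint8),connectivity=4); j=1+np.argmax(s[1:,4])
    ct=max(cv2.findContours((l==j).astype(np.uint8),cv2.RETR_EXTERNAL,cv2.CHAIN_APPROX_NONE)[0],key=len)[:,0]
    P=np.array([onz(i,q+[u0,v0],76)[:2] for q in ct],np.float32)
    c,r=cv2.minEnclosingCircle(P); c=np.array(c)
    t=onz(i,np.array(tip)/5-.4+[u0,v0],76)[:2]
    print(n,th,s[j],c.round(2),round(r,2),"tooth",yaw(t-c),np.linalg.norm(t-c).round(1),"tool",(R.T@(np.array([*c,76])-p)).round(2))
  cs.append((i,c))
print("tri",tri([ray(i,proj(i,[*q,76])) for i,q in cs]).round(1))
E
```

```text
w5 60 [ 23  31  33  32 487] [494.78  55.24] 16.14 tooth 38.43 26.9 tool [42.03 -1.56 78.57]
w5 75 [ 23  31  33  32 567] [494.84  55.14] 16.57 tooth 38.67 26.9 tool [42.02 -1.45 78.57]
w6 60 [ 19  28  40  40 769] [494.62  54.58] 16.23 tooth 38.14 27.8 tool [41.49 -1.15 78.57]
w6 75 [ 19  27  41  41 887] [494.61  54.71] 16.62 tooth 37.91 27.7 tool [41.56 -1.26 78.57]
tri [493.7  54.   66.1]
```

```bash
python3 - <<'E'
from seat import *
st=env.read_state();R=np.array(st["tcp_rot"]);p=np.array(st["position"])
im,i=load("w6"); g=im.max(2)
print(g[185:205,250:260:3].T)
# skirt extents
for v in(200,204,208): print(v,g[v,222:290])
for x in(15,16,17,18): print(x,[proj(i,p+R@[x,0,dz]).round(1) for dz in(25.2,3.2,-16.8)])
print([proj(i,p+R@[0,s,dz]).round(1) for s in(-17,17) for dz in(25.2,3.2)])
E
```

```text
[[ 95  90  92  92  92  93  93  99 131 104  38  14  13  15   7  11   8  15
   11   7]
 [ 95  92  93  92  96  96  97 113 147 112  43  15  14  14  11  15  12  11
    9  10]
 [ 94  93  95 115 149 171 179 176 173 117  47   6  14   8  12  12  15  11
   17   8]
 [115 153 174 175 176 180 176 175 171 120  40   9  13  11  10   7   4  15
    7   9]]
200 [169 167 165 165 164 164 162 150 128 142 151 160 167 177 165 127  82  33
  16  14  12  10  11   9   7  11  13  12  11   6   7  15  11  13  12  11
  11   7  11   9  15  15   6   5   9  12   3  15  41  83 141 173 179 180
 178 179 178 176 177 178 179 178 175 177 179 177 175 165]
204 [172 167 172 170 173 174 174 171 172 172 148  85  46  18   8   7   9   8
  10  11  10   6   9   8   9  16   2   8   7  11   6  10  11  10   8  10
  10   9  12   9  11   8  13  14   6   2   8  10   8  12  13  13  31  83
 141 174 179 179 176 176 173 165 161 155 153 149 151 153]
208 [168 167 172 164 163 159 163 167 164 130  39  14   7  11  11   4   0   2
   2  15  13  13  18  18  13  15  17  17  20  33  80 118 122 123 110  63
  24  19  20  13  18  18  19  19  19  14  17  10  12   7   1  10   5  10
  18  60 125 154 148 153 148 151 162 160 161 163 166 160]
15 [array([254.2, 198.1]), array([254.1, 210. ]), array([254. , 224.1])]
16 [array([254.2, 196.6]), array([254.1, 208.3]), array([254. , 222.2])]
17 [array([254.2, 195.1]), array([254.1, 206.7]), array([254. , 220.3])]
18 [array([254.2, 193.6]), array([254.1, 205. ]), array([254. , 218.4])]
[array([228.3, 219.8]), array([224.7, 234.4]), array([280.1, 219.9]), array([283.5, 234.5])]
```

```bash
python3 -m inch '[{"x":0.7,"y":-0.04,"z":0,"roll":0},{"x":0.68,"y":0,"z":0,"roll":0},{"x":0,"y":0,"z":0.5,"roll":0},{"x":0,"y":0,"z":0.45,"roll":0},{"x":0,"y":0,"z":0,"roll":0},{"x":0,"y":0,"z":0,"roll":0},{"x":0,"y":0,"z":0,"roll":0}]' 1 60
```

```text
clock: 9.07
position: [493.9, 54.3, 125.4]
tcp_rot: [[0.767, 0.642, 0.001], [0.642, -0.767, -0.0], [0.001, 0.001, -1.0]]
wrist_force: [0.4, 0.1, -0.2]
width: 10.4
grasp_force: 61.8
```

```bash
python3 -m inch '[{"x":0.02,"y":0,"z":0.15,"roll":0},{"x":0,"y":0,"z":0.1,"roll":0},{"x":0,"y":0,"z":0.1,"roll":0},{"x":0,"y":0,"z":0.1,"roll":0},{"x":0,"y":0,"z":0,"roll":0}]' 1 60
```

```text
clock: 9.7
position: [493.8, 54.9, 110.9]
tcp_rot: [[0.767, 0.642, -0.001], [0.642, -0.767, -0.0], [-0.001, -0.0, -1.0]]
wrist_force: [-0.2, -0.6, -1.1]
width: 10.6
grasp_force: 61.8
```

Already 7 mm down the shaft with almost no force, so the D-bore has engaged. Continue to the seat.

```bash
python3 -m inch '[{"x":0,"y":0,"z":0.1,"roll":0},{"x":0,"y":0,"z":0.1,"roll":0},{"x":0,"y":0,"z":0.1,"roll":0},{"x":0,"y":0,"z":0.05,"roll":0},{"x":0,"y":0,"z":0,"roll":0},{"x":0,"y":0,"z":0,"roll":0}]' 1 60
```

```text
clock: 10.45
position: [494.1, 54.9, 101.2]
tcp_rot: [[0.767, 0.642, 0.0], [0.642, -0.767, -0.0], [0.0, 0.0, -1.0]]
wrist_force: [-1.9, -0.8, 2.4]
width: 10.2
grasp_force: 62.2
```

```bash
python3 -m inch '[{"x":0,"y":0,"z":0.05,"roll":0},{"x":0,"y":0,"z":0.05,"roll":0},{"x":0,"y":0,"z":0.1,"roll":0},{"x":0,"y":0,"z":0.1,"roll":0},{"x":0,"y":0,"z":0,"roll":0},{"x":0,"y":0,"z":0,"roll":0}]' 1 80
```

```text
clock: 11.2
position: [494.2, 54.9, 93.0]
tcp_rot: [[0.767, 0.642, 0.001], [0.642, -0.767, -0.0], [0.0, 0.001, -1.0]]
wrist_force: [-3.4, -0.2, 7.9]
width: 10.0
grasp_force: 84.4
```

```bash
python3 -m inch '[{"x":0,"y":0,"z":0.05,"roll":0},{"x":0,"y":0,"z":0.04,"roll":0},{"x":0,"y":0,"z":0,"roll":0},{"x":0,"y":0,"z":0,"roll":0}]' 1 80
python3 look.py w7; python3 - <<'E'
from kn import *
st=env.read_state();R=np.array(st["tcp_rot"]);p=np.array(st["position"]);i=camera_info("wrist")
im,_=load("w7"); print(st["wrist_force"])
i,c,d=pale("w7",(248,200,262,236),90); X=onz(i,c,p[2]+16.5); print(c,d,(R.T@(X-p)).round(2))
E
```

```text
clock: 11.7
position: [494.3, 54.9, 91.2]
tcp_rot: [[0.767, 0.642, 0.001], [0.642, -0.767, -0.0], [0.001, 0.001, -1.0]]
wrist_force: [-4.8, 0.2, 12.2]
width: 10.0
grasp_force: 84.9
11.7 [494.3  54.9  91.2] yaw 39.9 tz [ 1.1e-03 -1.0e-04 -1.0e+00]
[-5.63897058 -0.45076964 11.50394413]
[254.35093956 218.86317928] [ 4.02002057e-04 -9.99999919e-01] [ 17.7    0.38 -16.49]
```

View pics/w7.png

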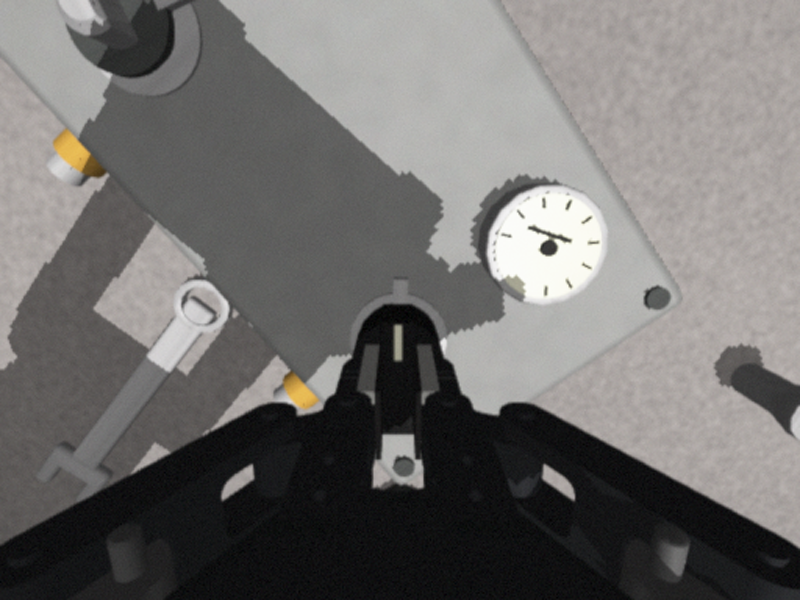

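The knob has not slipped in the fingers (pale line still at (398,342)) and is seated on B, with the tooth visible in line ahead of it at (400,287). It is pressed about 10 mm with 12 N. Handing in.

```bash
python3 -c "
from bench import env
print(env.finish_job()); s=env.read_state(); print(s['clock'],s['position'],s['wrist_force'],s['grasp_force'])"
```

```text
the job is handed in; nothing more can be done
None
the job is handed in; nothing more can be done
```

The winged knob is fully home on spindle B (the one with the gauge behind it) and held pressed down about 10 mm at about 12 N; I handed the job in at about 11.7 s, and the hand-in returned no verdict.

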